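# Lock the blender spindle and unscrew its drive coupling

### The arm

A 6-joint arm with a two-finger parallel gripper is mounted at the origin on a cart in front of the work surface, level with it; the furniture and walls round the work are solid. World frame = base frame: x ahead of the robot, y to its left, z up, the work surface at z = 0. Lengths are in m, angles in rad, forces in N, time in s.
With the tool pointing down it reaches from about 0.225 to 0.875 m from the base axis. Payload 3.4 kg.
Tool frame: the origin (TCP) lies at the very end of the fingers, on their centre line; the grasp point (between the pads) lies behind it (manip.grasp_offset is the z of the grasp point in the tool frame, in m); z points along the fingers, y is the line along which they close (so a half turn about z gives the same grasp; the last joint's range is limited). The gripper opens to 85 mm and grips with 20 to 120 N. Pads are 22 mm wide; open, the fingers measure 114 mm over their backs; the gripper's body (76 mm by 85 mm) begins 54 mm behind the grasp point. The pads swing forward as they close: fully open they stand 13 mm farther back than shut.
Start: joints at [1.021, 0.276, 1.505, -0, 1.361, -0.121], TCP at [0.239, 0.523, 0.231] pointing down, gripper open.
Joint ranges: [-2.89, 2.89], [-0.75, 2.08], [0.22, 2.7], [-1.18, 4.32], [0.11, 2.71], [-2.7, 2.7]. Speed limits (rad/s): [2.57, 2.57, 3.14, 3.14, 3.14, 3.14].

### API

Orientations are given as a unit quaternion [w, x, y, z].
In Python, from rig import manip gives the robot as it stands.
- The arm moves only by the shell command python3 -m pendant 'ROWS' [FORCE]. ROWS is JSON, a list of rows, each an object of numbers: "dx", "dy", "dz": the shift along the tool's x, y, z in m; "rx", "ry", "rz": the turn, a rotation vector about the tool's x, y, z in degrees; "hand": the finger opening in m, from 0 to 0.0854. In form: [{"dx": .., "dy": .., "dz": .., "rx": .., "ry": .., "rz": .., "hand": ..}, ...]. A call has 1 to 12 rows; each row shifts and turns the commanded pose from where the row before left it, along the tool's axes as they then stand; what a row does not reach is not made up. A row lasts 1/12 s, in which the tool goes at most 41.7 mm and 7.16 degrees, less where a joint would pass 70% of its speed; a pose out of reach is approached as far as the arm can. A call is refused whole if a number of a shift passes 0.0417 or a number of a turn 7.16, either way. A call with a gripper value outside its range is refused whole. The fingers move at their own pace and stop on an object; FORCE is the grip in N (left out, the last holds). Time passes only in rows, so rows that do not move let the fingers close. It gives the time, the measured TCP pose, the force, the opening and the grip force at its end, in the units of the state.
- manip.get_state(): the state, without advancing time (a new reading comes with each control period).
- manip.get_image(name): name is "scene" or "top" or "wrist"; returns a dict with "frame" (480x640x3 uint8, red, green, blue), "fx", "fy", "cx", "cy" (pixels), "position" and "attitude" of the camera in the world; the wrist camera has in their place "mount" (4x4, takes a point from camera to tool coordinates, whose origin is the TCP and whose axes are the flange's). Camera axes: x right, y up, looking along -z (the intrinsics and any distortion apply to the point x, -y, -z); pixel columns grow to the right and rows downward; lengths in m; the calibration is good to about 2 mm. A picture is of the moment at which its call begins: read the wrist's pose just before it. There is no depth.
- manip.sign_off(): hands the job in; it is judged then, once.
The state is a dict: "clock": time; "qpos": joint angles; "qd": joint speeds; "effort": joint torques, N m; "position": TCP position; "ee_rot": TCP orientation; "contact_force": force on the tool from outside, world axes, zero at the start; "moment": the same for the moment, N m; "width": finger opening in m; "gripper_force": force on a finger pad.
Only numpy, scipy, OpenCV 4.12 (cv2) and the standard library are available. Lean on these libraries where they do the work, as an engineer would, in place of code of your own. Each camera call takes 0.05 s, during which the arm holds its last target. There are 200 camera calls.

### The job

The drive coupling on the blender's motor base is worn and has to come off, but nobody remembers which way its thread runs, so you must find out by trying. Take the steel lock pin out of the wooden tool block and push it fully down through the hole in the metal drive disc, so that the spindle cannot turn; then unscrew the black coupling, lift it straight up off its stub, and finish while still holding it in the gripper, upright and still, with its lower rim roughly 10 cm above the drive disc. Leave the pin in the hole and do not disturb the jug, the mug or the shakers.

Things in the scene. Friction and masses are not known exactly. Their poses are not given: they have to be found in the camera images.
- blender: Fixed blender motor base, a round white housing 202 mm across at its foot, with a dial on its own -x side. Origin: centre of its underside on the worktop. Black deck 110 mm up, round it a black rim (radius 78 to 84 mm) to 120 mm, four jug lugs on it to 124 mm. In the middle, on the vertical axis, turns the spindle: a metal drive disc (radius 72 mm, top 119 mm up) with the coupling's stub.
- spindle (a point): Point on the spindle's axis at the drive disc's top face, 119 mm above the worktop. The spindle turns almost freely, disc and coupling together, until the pin locks it (then 3 degrees of play either way). Its stub and thread, hidden in the coupling, are either right-handed or left-handed, at random; the stub ends 24 mm above this point.
- lock_hole (a point): Centre of the round hole (10.5 mm wide) through the drive disc, at the disc's top face, 62 mm from the spindle's axis; z up. A blind bore as wide lies exactly below it in the fixed deck, 9 to 33 mm below this point. The point belongs to the base: it marks the bore, and also the disc's hole as long as the spindle has not been turned.
- coupling: Black fluted round cap, 47 mm across and 35 mm high with a small splined boss on top (43 mm in all), screwed home on the stub. Origin: centre of its lower rim, z up along its axis; at the start 122 to 123 mm above the worktop. 0.08 to 0.14 kg. Grip it across its diameter. A spring washer under it pushes it up with 11 to 16 N over 2.5 mm, which keeps its thread tight.
- coupling_grip (a point): Point on the coupling's axis, 23 mm above its lower rim, to grip it at. With the spindle locked it stops dead within 15 degrees if turned the wrong way (over 0.4 N m, then the grip slips); the right way it turns on with a drag of about 0.1 N m and lifts straight off anywhere from 75 to 130 degrees from home (best about 100); then it meets the next thread. It need not be raised while turning.
- lock_pin: Steel lock pin, 66 mm long, 0.06 kg, loose and upright in the tool block. Origin: its lower tip, z up along the pin. From the tip: 4 mm tapered point, shank 8 mm thick up to 31 mm, collar 18 mm wide at 31 to 35 mm, round grip 14 mm thick at 35 to 66 mm. In place, the collar rests on the drive disc: tip 31 mm below its top face, grip's top 35 mm above it.
- pin_tip (a point): The lower tip of the lock pin, on its axis; the same point as the pin's origin.
- tool_block: Light wooden block fixed on the worktop, 46 mm (its x) by 112 mm (its y) by 42 mm high, origin at the centre of its underside. The lock pin stands in a 10.5 mm bore in its middle, collar on the top: tip 11 mm, grip 46 to 77 mm above the worktop. Two hex keys stand fixed in it, 40 mm to either side of the pin along y, up to 64 mm above the worktop.
- jug: The blender's clear jug with black foot and handle, 150 mm wide at the foot, 190 mm high, behind on the right; leave it alone. Origin: centre of its underside.
- mug: Green and cream mug, 99 mm high, behind on the left; leave it alone. Origin: centre of its underside.
- salt: Salt shaker with white contents and a metal top, 44 mm wide, 90 mm high; leave it alone. Origin: centre of its underside.
- pepper: Pepper shaker with grey contents and a metal top, 44 mm wide, 90 mm high; leave it alone. Origin: centre of its underside.

How it is judged:
On the way, in this order (a step that is already met when the one before it is completed fails the run):
1. the lock pin is fully down through the hole in the drive disc, while the coupling is still on (z of pin_tip in the frame of lock_hole below -0.026 m and horizontal distance between pin_tip and lock_hole below 0.006 m and z of coupling in the frame of blender below 0.13 m), for 0.2 s.
2. with the pin in place, the coupling is off its stub (z of coupling in the frame of blender above 0.15 m and z of pin_tip in the frame of lock_hole below -0.024 m and horizontal distance between pin_tip and lock_hole below 0.006 m), for 0.1 s.
At the end, for the whole second after the job is handed in: The fingers alone hold the coupling over the motor base (within 6 cm of its axis), upright within 17 degrees, under 3 cm/s, its lower rim 5.5 to 18 cm above the drive disc; the lock pin stands untouched in the hole, its tip 24 mm or more below the disc's top and within 6 mm of the hole's axis (height (world z) of coupling between 0.174 and 0.3 m and horizontal distance between coupling and blender below 0.06 m and angle between coupling's own z axis and vertical below 0.3 rad and linear speed of coupling below 0.03 m/s and contact force between coupling and the fingers above 1 N and contact force between coupling and blender below 0.1 N and contact force between coupling and lock_pin below 0.1 N and z of pin_tip in the frame of lock_hole below -0.024 m and horizontal distance between pin_tip and lock_hole below 0.006 m and contact force between lock_pin and the fingers below 0.1 N); the arm keeps its last pose, push and grip.
It fails at once if the jug, mug or a shaker was disturbed (moved more than 3 cm) (distance of any of jug, mug, salt, pepper from where it was at the start of the episode above 0.03 m).
It also fails if it takes over 51 s, if anything falls off the work surface, if the arm or the gripper's body presses on something with over 40 N, if the wrist force passes 120 N, or if a joint passes its speed limit or range.

## Working session

There is one attempt and no reset: what is moved stays moved. The work goes in short steps, Python scripts to look and compute and a shell command to move; the robot and the scene stay as the last step left them, time stands still between calls to the robot, and variables do not carry over. Pictures are saved under pics/ and viewed, at most 10 in all, crops included, and the job is handed in when it is done.

```bash
ls; mkdir -p pics
cat > h.py <<'E'
import numpy as np, cv2
from rig import manip
from scipy.spatial.transform import Rotation as R
def q2m(q): return R.from_quat([q[1],q[2],q[3],q[0]]).as_matrix()
E
python3 - <<'E'
from h import *
s=manip.get_state(); print(s, manip.grasp_offset)
for n in ["scene","top"]:
    im=manip.get_image(n); print({k:v for k,v in im.items() if k!="frame"})
    np.save(f"pics/{n}.npy",im,allow_pickle=True)
    cv2.imwrite(f"pics/{n}.png",im["frame"][:,:,::-1])
E
```

```text
pics
{'clock': 0.0, 'qpos': array([ 1.02097858e+00,  2.76606828e-01,  1.50614954e+00,  2.36647637e-06,
        1.36073337e+00, -1.21012708e-01]), 'qd': array([-0.00025747,  0.00144868, -0.00172079, -0.00124238, -0.0001053 ,
        0.00180671]), 'effort': array([-7.71363193e-04, -4.16763961e+01, -2.45805645e+01, -5.53811933e-04,
        1.10168828e-02, -3.37842799e-06]), 'position': array([0.23879834, 0.52246583, 0.23042645]), 'ee_rot': array([-3.13315464e-04,  2.12763813e-01,  9.77103198e-01, -8.95301407e-04]), 'contact_force': array([ 0.05293336, -0.41518448, -0.60879855]), 'moment': array([-0.03997106, -0.05303028,  0.00867322]), 'gripper_force': 0.0, 'width': 0.08540121060048655} -0.0187
{'fx': 590.5717046980913, 'fy': 590.5717046980913, 'cx': 324.45879485060055, 'cy': 244.9673503163596, 'position': array([0.0411108 , 0.54870135, 0.62970741]), 'attitude': array([-0.33954809, -0.18780418,  0.42094024,  0.81990609])}
{'fx': 438.0344395318921, 'fy': 438.0344395318921, 'cx': 312.92567675258897, 'cy': 242.12994062877667, 'position': array([0.54264752, 0.03273624, 0.96753033]), 'attitude': array([ 0.70969412,  0.01085324, -0.00913545, -0.7043671 ])}
```

View pics/top.png

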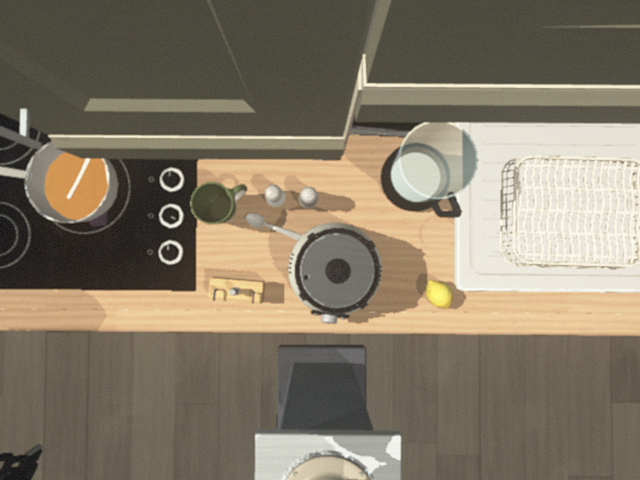

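View pics/scene.png

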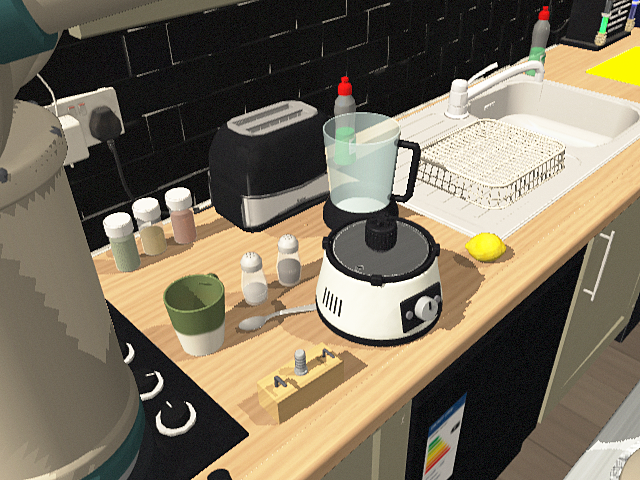

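The top view shows the blender around (335,270) with its coupling at (338,271), a possible hole at (306,277), and the tool block at (236,291) with the pin in the middle. I'll enlarge that area.

Run:
```python
import cv2
a=cv2.imread("pics/top.png")[215:330,200:390]
b=cv2.imread("pics/scene.png")[210:410,250:450]
cv2.imwrite("pics/topc.png",cv2.resize(a,None,fx=4,fy=4,interpolation=cv2.INTER_CUBIC))
cv2.imwrite("pics/scenec.png",cv2.resize(b,None,fx=3,fy=3,interpolation=cv2.INTER_CUBIC))
```

```text
(no output)
```

View pics/topc.png

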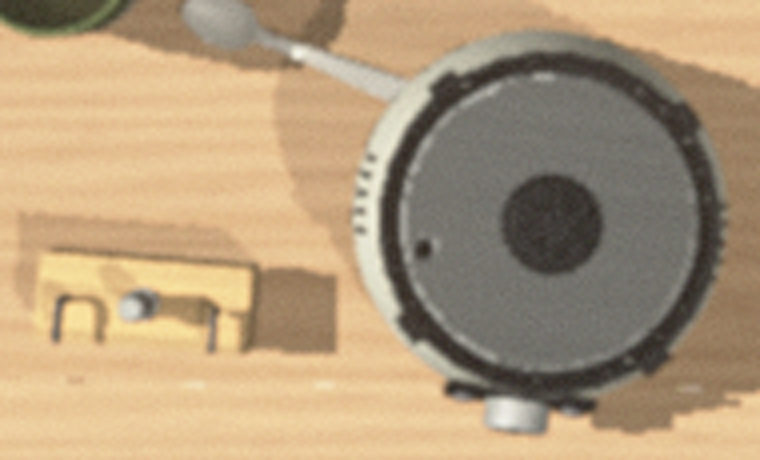

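View pics/scenec.png

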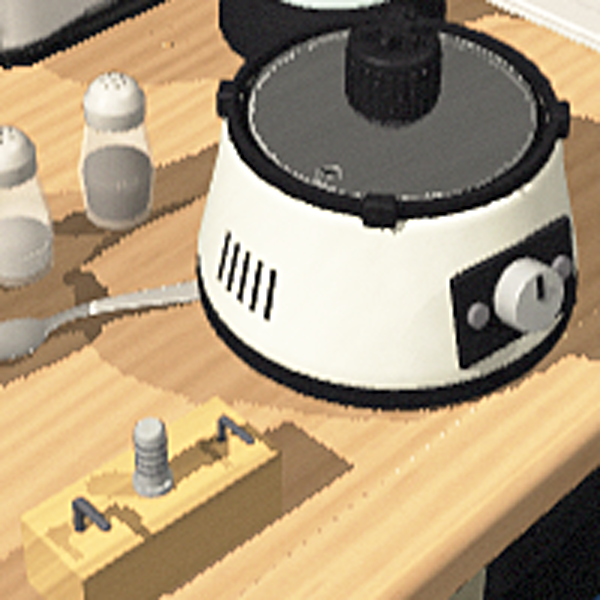

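Top crop (×4): disc centre ≈(550,223), hole ≈(424,249), pin top ≈(133,307), block running from x=38 to x=255. Scene crop (×3): pin top ≈(150,426), hole ≈(328,173).

```bash
cat >> h.py <<'E'
def ray(im,u,v,z,p=None,M=None):
    p=im["position"] if p is None else p; M=q2m(im["attitude"]) if M is None else M
    d=M@np.array([(u-im["cx"])/im["fx"],-(v-im["cy"])/im["fy"],-1.])
    return p+d*(z-p[2])/d[2]
def wristcam(im,s):
    T=np.eye(4);T[:3,:3]=q2m(s["ee_rot"]);T[:3,3]=s["position"];T=T@np.array(im["mount"])
    return T[:3,3],T[:3,:3]
E
python3 - <<'E'
from h import *
t=np.load("pics/top.npy",allow_pickle=True).item(); c=np.load("pics/scene.npy",allow_pickle=True).item()
T=lambda u,v,z:ray(t,(u+.5)/4-.5+200,(v+.5)/4-.5+215,z)
S=lambda u,v,z:ray(c,(u+.5)/3-.5+250,(v+.5)/3-.5+210,z)
sp=T(550,223,.119);h=T(424,249,.119)
print("spindle",sp,"hole",h,S(328,173,.119),np.linalg.norm(sp-h))
print("coupl",T(552,224,.157))
print("disc r",np.linalg.norm(T(402,223,.119)-T(698,223,.119))/2)
print("pin",T(133,307,.077),S(150,426,.077), S(155,491,.044))
print("block top corners",T(38,252,.042),T(255,266,.042),"keys",T(62,297,.064),T(212,307,.064))
im=manip.get_image("wrist");print(im["mount"])
E
```

```text
spindle [ 0.51233436 -0.01232854  0.119     ] hole [0.49931776 0.04849658 0.119     ] [0.49338133 0.05356826 0.119     ] 0.06220230800288759
coupl [ 0.51323775 -0.01123676  0.157     ]
disc r 0.07155404504134705
pin [0.46668449 0.19659723 0.077     ] [0.46307011 0.19825163 0.077     ] [0.45745633 0.20246455 0.044     ]
block top corners [0.4922412  0.25354043 0.042     ] [0.48575444 0.13896161 0.042     ] keys [0.4704232  0.23560531 0.064     ] [0.46589115 0.15833484 0.064     ]
[[ 7.50676010e-04  9.54994547e-01  2.96622405e-01  7.56602338e-02]
 [ 9.99999715e-01 -6.93237106e-04 -2.98824832e-04  1.08993565e-05]
 [-7.97464273e-05  2.96622545e-01 -9.54994796e-01 -1.43065537e-01]
 [ 0.00000000e+00  0.00000000e+00  0.00000000e+00  1.00000000e+00]]
```

```bash
python3 -m pendant '[{"rz":6.86},{"rz":6.86},{"rz":6.86},{"rz":6.86},{"rz":6.86},{"rz":6.86},{"rz":6.86},{"rz":6.86},{"rz":6.86},{"rz":6.86}]' && python3 -m pendant '[{"dx":-0.026,"dy":0.0204,"dz":0.005,"hand":0.045},{"dx":-0.026,"dy":0.0204,"dz":0.005},{"dx":-0.026,"dy":0.0204,"dz":0.005},{"dx":-0.026,"dy":0.0204,"dz":0.005},{"dx":-0.026,"dy":0.0204,"dz":0.005},{"dx":-0.026,"dy":0.0204,"dz":0.005},{"dx":-0.026,"dy":0.0204,"dz":0.005},{"dx":-0.026,"dy":0.0204,"dz":0.005},{"dx":-0.026,"dy":0.0204,"dz":0.005},{"dx":-0.026,"dy":0.0204,"dz":0.005},{"dx":-0.026,"dy":0.0204,"dz":0.005},{"dx":-0.026,"dy":0.0204,"dz":0.005}]' && python3 -m pendant '[{},{},{}]'
python3 - <<'E'
from h import *
s=manip.get_state(); im=manip.get_image("wrist"); im["state"]=s
np.save("pics/w1.npy",im,allow_pickle=True); cv2.imwrite("pics/w1.png",im["frame"][:,:,::-1])
print(s["position"],q2m(s["ee_rot"]),s["width"])
E
```

```text
[0.23887634 0.52261578 0.23064472] [[-9.09454590e-01  4.15802570e-01 -7.55919808e-04]
 [ 4.15803201e-01  9.09453904e-01 -1.13739307e-03]
 [ 2.14543261e-04 -1.34872122e-03 -9.99999067e-01]] 0.08515647956733037invalid input
```

View pics/w1.png

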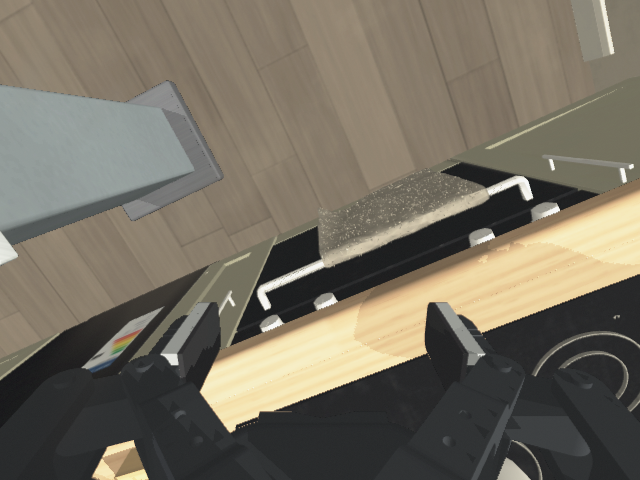

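The first call was refused, so that picture just shows the start pose. The rows probably need all seven keys, so I'll retry one row that way.

```bash
python3 -m pendant '[{"dx":0,"dy":0,"dz":0,"rx":0,"ry":0,"rz":6.86,"hand":0.045}]'; python3 -m pendant --help | head
```

```text
clock: 0.28
position: [0.239, 0.5228, 0.231]
ee_rot: [-0.0, 0.272, 0.962, -0.0]
contact_force: [0.3, -0.1, 0.3]
width: 0.0757
gripper_force: 0.0invalid input: not JSON, or not a number
```

```bash
python3 -m pendant '[{"dx":0,"dy":0,"dz":0,"rx":0,"ry":0,"rz":6.86,"hand":0.045},{"dx":0,"dy":0,"dz":0,"rx":0,"ry":0,"rz":6.86,"hand":0.045},{"dx":0,"dy":0,"dz":0,"rx":0,"ry":0,"rz":6.86,"hand":0.045},{"dx":0,"dy":0,"dz":0,"rx":0,"ry":0,"rz":6.86,"hand":0.045},{"dx":0,"dy":0,"dz":0,"rx":0,"ry":0,"rz":6.86,"hand":0.045},{"dx":0,"dy":0,"dz":0,"rx":0,"ry":0,"rz":6.86,"hand":0.045},{"dx":0,"dy":0,"dz":0,"rx":0,"ry":0,"rz":6.86,"hand":0.045},{"dx":0,"dy":0,"dz":0,"rx":0,"ry":0,"rz":6.86,"hand":0.045},{"dx":0,"dy":0,"dz":0,"rx":0,"ry":0,"rz":6.86,"hand":0.045}]' && python3 -m pendant '[{"dx":-0.026,"dy":0.0204,"dz":0.005,"rx":0,"ry":0,"rz":0,"hand":0.045},{"dx":-0.026,"dy":0.0204,"dz":0.005,"rx":0,"ry":0,"rz":0,"hand":0.045},{"dx":-0.026,"dy":0.0204,"dz":0.005,"rx":0,"ry":0,"rz":0,"hand":0.045},{"dx":-0.026,"dy":0.0204,"dz":0.005,"rx":0,"ry":0,"rz":0,"hand":0.045},{"dx":-0.026,"dy":0.0204,"dz":0.005,"rx":0,"ry":0,"rz":0,"hand":0.045},{"dx":-0.026,"dy":0.0204,"dz":0.005,"rx":0,"ry":0,"rz":0,"hand":0.045},{"dx":-0.026,"dy":0.0204,"dz":0.005,"rx":0,"ry":0,"rz":0,"hand":0.045},{"dx":-0.026,"dy":0.0204,"dz":0.005,"rx":0,"ry":0,"rz":0,"hand":0.045},{"dx":-0.026,"dy":0.0204,"dz":0.005,"rx":0,"ry":0,"rz":0,"hand":0.045},{"dx":-0.026,"dy":0.0204,"dz":0.005,"rx":0,"ry":0,"rz":0,"hand":0.045},{"dx":-0.026,"dy":0.0204,"dz":0.005,"rx":0,"ry":0,"rz":0,"hand":0.045},{"dx":-0.026,"dy":0.0204,"dz":0.005,"rx":0,"ry":0,"rz":0,"hand":0.045}]' && python3 -m pendant '[{"dx":0,"dy":0,"dz":0,"rx":0,"ry":0,"rz":0,"hand":0.045},{"dx":0,"dy":0,"dz":0,"rx":0,"ry":0,"rz":0,"hand":0.045},{"dx":0,"dy":0,"dz":0,"rx":0,"ry":0,"rz":0,"hand":0.045}]'
python3 - <<'E'
from h import *
s=manip.get_state(); im=manip.get_image("wrist"); im["state"]=s
np.save("pics/w2.npy",im,allow_pickle=True); cv2.imwrite("pics/w2.png",im["frame"][:,:,::-1])
print(s["position"],q2m(s["ee_rot"]),s["width"])
E
```

```text
clock: 1.03
position: [0.239, 0.5228, 0.2311]
ee_rot: [0.0, 0.728, 0.685, -0.0]
contact_force: [0.7, 0.3, -0.3]
width: 0.045
gripper_force: 0.0
clock: 2.03
position: [0.4669, 0.1964, 0.171]
ee_rot: [-0.0, 0.726, 0.687, 0.0]
contact_force: [-0.6, 0.2, 0.8]
width: 0.0447
gripper_force: 0.0
clock: 2.28
position: [0.4658, 0.1981, 0.1712]
ee_rot: [-0.001, 0.727, 0.687, -0.0]
contact_force: [-0.1, -0.2, -0.2]
width: 0.0448
gripper_force: 0.0
[0.46584007 0.1981175  0.17117723] [[ 5.60856919e-02  9.98425501e-01 -9.56609297e-04]
 [ 9.98425803e-01 -5.60851223e-02  6.12273380e-04]
 [ 5.57657806e-04 -9.89443182e-04 -9.99999355e-01]] 0.04477417448115262
```

View pics/w2.png

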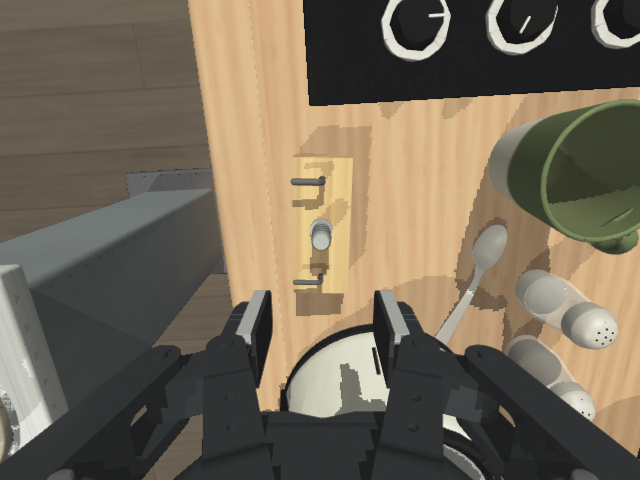

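The wrist view shows the block upright with the pin's top centre at ≈(321,242), the hex keys at (322,181) and (320,281), and the block's top face between x≈293 and x≈352.

Run:
```python
from h import *
im=np.load("pics/w2.npy",allow_pickle=True).item(); s=im["state"]; p,M=wristcam(im,s)
f=lambda u,v,z:ray(im,u,v,z,p,M)
T=q2m(s["ee_rot"])
for n,a in dict(pin=(321,242,.077),k1=(322,181,.064),k2=(320,281,.064),c1=(293,157,.042),c2=(352,157,.042),c3=(347,292,.042)).items():
    x=f(*a); print(n,x,"tool",T.T@(x-s["position"]))
```

```text
pin [0.46497163 0.1985345  0.077     ] tool [ 0.00031512 -0.00079728  0.09417826]
k1 [0.46794544 0.23956923 0.064     ] tool [ 0.04144479 -0.00011673  0.10720053]
k2 [0.46213134 0.16294216 0.064     ] tool [-0.03538774 -0.00162403  0.10715917]
c1 [0.44690621 0.25578383 0.042     ] tool [ 0.0564416  -0.02201046  0.12923057]
c2 [0.49134126 0.25332309 0.042     ] tool [0.0564769  0.02249264 0.12918656]
c3 [0.48370333 0.14183901 0.042     ] tool [-0.05526006  0.02111933  0.1291256 ]
```

```bash
python3 -m pendant '[{"dx":0,"dy":-0.0005,"dz":0.022,"rx":0,"ry":0,"rz":0,"hand":0.045},{"dx":0,"dy":0,"dz":0.022,"rx":0,"ry":0,"rz":0,"hand":0.045},{"dx":0,"dy":0,"dz":0.022,"rx":0,"ry":0,"rz":0,"hand":0.045},{"dx":0,"dy":0,"dz":0.022,"rx":0,"ry":0,"rz":0,"hand":0.045},{"dx":0,"dy":0,"dz":0.018,"rx":0,"ry":0,"rz":0,"hand":0.045},{"dx":0,"dy":0,"dz":0.01,"rx":0,"ry":0,"rz":0,"hand":0.045},{"dx":0,"dy":0,"dz":0.005,"rx":0,"ry":0,"rz":0,"hand":0.045},{"dx":0,"dy":0,"dz":0,"rx":0,"ry":0,"rz":0,"hand":0.045}]' && python3 -m pendant '[{"dx":0,"dy":0,"dz":0,"rx":0,"ry":0,"rz":0,"hand":0},{"dx":0,"dy":0,"dz":0,"rx":0,"ry":0,"rz":0,"hand":0},{"dx":0,"dy":0,"dz":0,"rx":0,"ry":0,"rz":0,"hand":0},{"dx":0,"dy":0,"dz":0,"rx":0,"ry":0,"rz":0,"hand":0},{"dx":0,"dy":0,"dz":0,"rx":0,"ry":0,"rz":0,"hand":0},{"dx":0,"dy":0,"dz":0,"rx":0,"ry":0,"rz":0,"hand":0}]' 45
```

```text
clock: 3.0
position: [0.465, 0.1986, 0.0498]
ee_rot: [-0.0, 0.726, 0.688, -0.001]
contact_force: [0.2, -0.3, 0.5]
width: 0.045
gripper_force: 0.0
clock: 3.5
position: [0.4662, 0.1983, 0.0515]
ee_rot: [0.0, 0.727, 0.687, 0.001]
contact_force: [-1.8, 1.2, 6.4]
width: 0.0123
gripper_force: 44.2
```

```bash
python3 -m pendant '[{"dx":0,"dy":0,"dz":-0.01,"rx":0,"ry":0,"rz":0,"hand":0},{"dx":0,"dy":0,"dz":-0.02,"rx":0,"ry":0,"rz":0,"hand":0},{"dx":0,"dy":0,"dz":-0.03,"rx":0,"ry":0,"rz":0,"hand":0},{"dx":0,"dy":0,"dz":-0.03,"rx":0,"ry":0,"rz":0,"hand":0},{"dx":0,"dy":0,"dz":-0.03,"rx":0,"ry":0,"rz":0,"hand":0},{"dx":0,"dy":0,"dz":-0.03,"rx":0,"ry":0,"rz":0,"hand":0},{"dx":0,"dy":0,"dz":-0.02,"rx":0,"ry":0,"rz":0,"hand":0}]' && python3 -m pendant '[{"dx":-0.02,"dy":0.0056,"dz":0,"rx":0,"ry":0,"rz":0,"hand":0},{"dx":-0.02,"dy":0.0056,"dz":0,"rx":0,"ry":0,"rz":0,"hand":0},{"dx":-0.02,"dy":0.0056,"dz":0,"rx":0,"ry":0,"rz":0,"hand":0},{"dx":-0.02,"dy":0.0056,"dz":0,"rx":0,"ry":0,"rz":0,"hand":0},{"dx":-0.02,"dy":0.0056,"dz":0,"rx":0,"ry":0,"rz":0,"hand":0},{"dx":-0.02,"dy":0.0056,"dz":0,"rx":0,"ry":0,"rz":0,"hand":0},{"dx":-0.02,"dy":0.0056,"dz":0,"rx":0,"ry":0,"rz":0,"hand":0},{"dx":-0.01,"dy":0,"dz":0,"rx":0,"ry":0,"rz":0,"hand":0},{"dx":0,"dy":0,"dz":0,"rx":0,"ry":0,"rz":0,"hand":0},{"dx":0,"dy":0,"dz":0,"rx":0,"ry":0,"rz":0,"hand":0},{"dx":0,"dy":0,"dz":0,"rx":0,"ry":0,"rz":0,"hand":0}]'
python3 - <<'E'
from h import *
s=manip.get_state(); im=manip.get_image("wrist"); im["state"]=s
np.save("pics/w3.npy",im,allow_pickle=True)
a=im["frame"][180:480,160:560,::-1]
cv2.imwrite("pics/w3.png",cv2.resize(a,None,fx=2,fy=2,interpolation=cv2.INTER_CUBIC))
E
```

```text
clock: 4.08
position: [0.4668, 0.198, 0.2241]
ee_rot: [0.001, 0.726, 0.687, 0.002]
contact_force: [-0.2, -0.3, 0.4]
width: 0.0123
gripper_force: 44.0
clock: 5.0
position: [0.4963, 0.0468, 0.2205]
ee_rot: [-0.0, 0.726, 0.687, 0.0]
contact_force: [-0.2, -0.7, -0.5]
width: 0.0123
gripper_force: 44.0
```

View pics/w3.png

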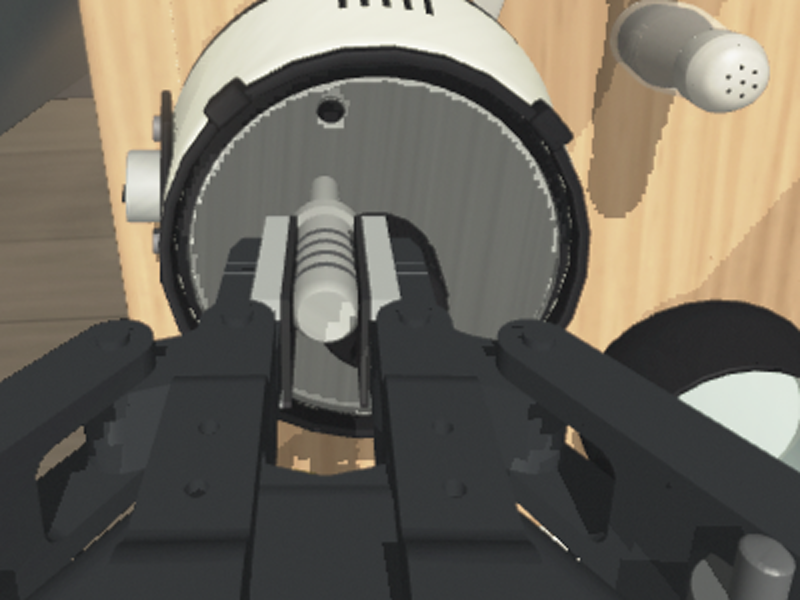

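The pin is held straight between the pads: its tip is at crop (325,180) and its top face at ≈(326,313). The hole is at crop (331,110), in front of the pin, and the disc's edges are at (190,240) and (558,240).

Run:
```python
from h import *
im=np.load("pics/w3.npy",allow_pickle=True).item(); s=im["state"]; p,M=wristcam(im,s)
T=q2m(s["ee_rot"]); W=lambda u,v:((u+.5)/2-.5+160,(v+.5)/2-.5+180)
h=ray(im,*W(331,110.5),.119,p,M); print("hole",h,"tool",T.T@(h-s["position"]), s["position"])
# disc: ellipse of edges -> fit circle
E=np.array([ray(im,*W(*e),.119,p,M)[:2] for e in [(190,240),(558,245),(378,77),(265,106),(480,113),(218,148),(533,165)]])
A=np.c_[2*E,np.ones(len(E))]; x=np.linalg.lstsq(A,(E**2).sum(1),rcond=None)[0]
print("disc c",x[:2],"r",np.sqrt(x[2]+x[0]**2+x[1]**2),"hole dist",np.hypot(*(h[:2]-x[:2])))
for d in (.034,.0365,.039):
  for u,v,z in((325,181,d),(326,312,d-.066)):
    m=np.array(im["mount"]); a,b=W(u,v)
    D=m[:3,:3]@np.array([(a-im["cx"])/im["fx"],-(b-im["cy"])/im["fy"],-1.]); o=m[:3,3]
    print(d,(o+D*(z-o[2])/D[2]))
```

```text
hole [0.4986978  0.05012931 0.119     ] tool [0.00332102 0.00225673 0.10145722] [0.49626421 0.04684073 0.22045418]
disc c [ 0.51080768 -0.00922227] r 0.07097193800529476 hole dist 0.06057441594755956
0.034 [3.39918765e-03 7.39766498e-05 3.40000000e-02]
0.034 [ 0.00492087  0.00024205 -0.032     ]
0.0365 [2.37886260e-03 7.50961332e-05 3.65000000e-02]
0.0365 [ 0.00332848  0.00024761 -0.0295    ]
0.039 [1.35853755e-03 7.62156165e-05 3.90000000e-02]
0.039 [ 0.00173608  0.00025318 -0.027     ]
```

```bash
python3 -m pendant '[{"dx":0.002,"dy":0.002,"dz":0.01,"rx":0,"ry":0,"rz":0,"hand":0},{"dx":0,"dy":0,"dz":0.015,"rx":0,"ry":0,"rz":0,"hand":0},{"dx":0,"dy":0,"dz":0.015,"rx":0,"ry":0,"rz":0,"hand":0},{"dx":0,"dy":0,"dz":0.012,"rx":0,"ry":0,"rz":0,"hand":0},{"dx":0,"dy":0,"dz":0.005,"rx":0,"ry":0,"rz":0,"hand":0},{"dx":0,"dy":0,"dz":0,"rx":0,"ry":0,"rz":0,"hand":0},{"dx":0,"dy":0,"dz":0,"rx":0,"ry":0,"rz":0,"hand":0},{"dx":0,"dy":0,"dz":0,"rx":0,"ry":0,"rz":0,"hand":0}]'
python3 - <<'E'
from h import *
s=manip.get_state(); im=manip.get_image("wrist"); im["state"]=s
np.save("pics/w4.npy",im,allow_pickle=True); print(s["position"])
a=im["frame"][220:370,240:400,::-1]
cv2.imwrite("pics/w4.png",cv2.resize(a,None,fx=4,fy=4,interpolation=cv2.INTER_CUBIC))
E
```

```text
clock: 5.72
position: [0.4993, 0.0482, 0.1639]
ee_rot: [0.0, 0.726, 0.687, 0.001]
contact_force: [0.2, -0.2, -0.9]
width: 0.0122
gripper_force: 44.0
[0.49933458 0.04819882 0.16386611]
```

View pics/w4.png

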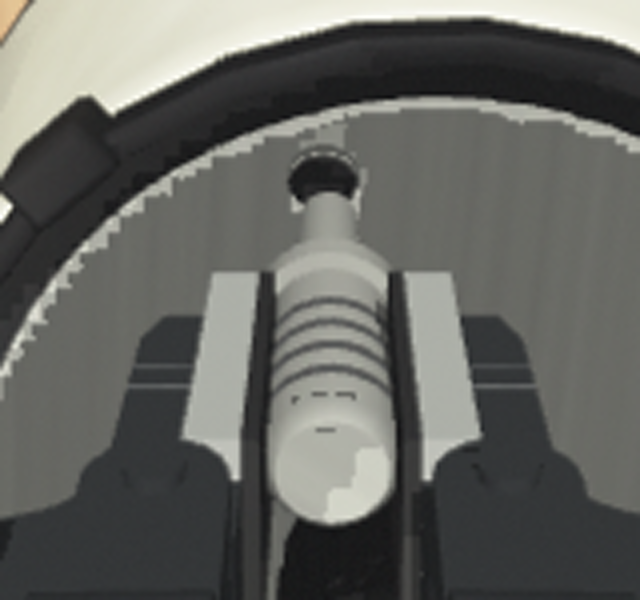

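Close up, the hole's ellipse spans x 289–358 with its top at row 147, giving a centre of ≈(324,179). The pin's tip is just in front of it at ≈(328,197).

Run:
```python
from h import *
im=np.load("pics/w4.npy",allow_pickle=True).item(); s=im["state"]; p,M=wristcam(im,s)
T=q2m(s["ee_rot"]); W=lambda u,v:((u+.5)/4-.5+240,(v+.5)/4-.5+220)
for px in [(324,179),(289,179),(358,179),(324,147)]:
  h=ray(im,*W(*px),.119,p,M); print("hole",h,"tool",T.T@(h-s["position"]))
m=np.array(im["mount"])
for u,v,d in((328,196,.038),(328,196,.039),(328,196,.040),(330,470,.039-.066)):
    a,b=W(u,v)
    D=m[:3,:3]@np.array([(a-im["cx"])/im["fx"],-(b-im["cy"])/im["fy"],-1.]); o=m[:3,3]
    print(d,(o+D*(d-o[2])/D[2]))
```

```text
hole [0.49868816 0.0508193  0.119     ] tool [ 0.00257336 -0.00085064  0.04486543]
hole [0.49370006 0.05109278 0.119     ] tool [ 0.00257304 -0.00584623  0.04485858]
hole [0.50353419 0.0505536  0.119     ] tool [0.00257367 0.00400266 0.04487209]
hole [0.4989575  0.05566546 0.119     ] tool [ 0.00742701 -0.00084732  0.04486627]
0.038 [ 0.00273187 -0.00026925  0.038     ]
0.039 [ 0.00232907 -0.00027071  0.039     ]
0.04 [ 0.00192628 -0.00027217  0.04      ]
-0.027000000000000003 [ 1.14230412e-03  1.87384131e-05 -2.70000000e-02]
```

```bash
python3 -m pendant '[{"dx":0.0004,"dy":-0.0006,"dz":0,"rx":0,"ry":0,"rz":0,"hand":0},{"dx":0,"dy":0,"dz":0.004,"rx":0,"ry":0,"rz":0,"hand":0},{"dx":0,"dy":0,"dz":0.003,"rx":0,"ry":0,"rz":0,"hand":0},{"dx":0,"dy":0,"dz":0.003,"rx":0,"ry":0,"rz":0,"hand":0},{"dx":0,"dy":0,"dz":0.003,"rx":0,"ry":0,"rz":0,"hand":0},{"dx":0,"dy":0,"dz":0,"rx":0,"ry":0,"rz":0,"hand":0}]'
```

```text
clock: 6.27
position: [0.4977, 0.0483, 0.1495]
ee_rot: [-0.001, 0.726, 0.687, -0.0]
contact_force: [-0.5, 0.4, 0.2]
width: 0.0123
gripper_force: 44.0
```

```bash
python3 -m pendant '[{"dx":0,"dy":0,"dz":0.003,"rx":0,"ry":0,"rz":0,"hand":0},{"dx":0,"dy":0,"dz":0.003,"rx":0,"ry":0,"rz":0,"hand":0},{"dx":0,"dy":0,"dz":0.003,"rx":0,"ry":0,"rz":0,"hand":0},{"dx":0,"dy":0,"dz":0.003,"rx":0,"ry":0,"rz":0,"hand":0},{"dx":0,"dy":0,"dz":0,"rx":0,"ry":0,"rz":0,"hand":0}]' && python3 -m pendant '[{"dx":0,"dy":0,"dz":0.004,"rx":0,"ry":0,"rz":0,"hand":0},{"dx":0,"dy":0,"dz":0.003,"rx":0,"ry":0,"rz":0,"hand":0},{"dx":0,"dy":0,"dz":0.003,"rx":0,"ry":0,"rz":0,"hand":0},{"dx":0,"dy":0,"dz":0,"rx":0,"ry":0,"rz":0,"hand":0}]'
```

```text
clock: 6.68
position: [0.4977, 0.0484, 0.1376]
ee_rot: [-0.0, 0.726, 0.687, -0.0]
contact_force: [-0.2, 0.3, -0.3]
width: 0.0122
gripper_force: 43.9
clock: 7.02
position: [0.4987, 0.0484, 0.1285]
ee_rot: [0.0, 0.726, 0.687, 0.001]
contact_force: [0.7, 0.1, 0.1]
width: 0.0125
gripper_force: 44.0
```

```bash
python3 -m pendant '[{"dx":0,"dy":0,"dz":0.0015,"rx":0,"ry":0,"rz":0,"hand":0},{"dx":0,"dy":0,"dz":0.001,"rx":0,"ry":0,"rz":0,"hand":0},{"dx":0,"dy":0,"dz":0,"rx":0,"ry":0,"rz":0,"hand":0}]' && python3 -m pendant '[{"dx":0,"dy":0,"dz":0,"rx":0,"ry":0,"rz":0,"hand":0.036},{"dx":0,"dy":0,"dz":0,"rx":0,"ry":0,"rz":0,"hand":0.036},{"dx":0,"dy":0,"dz":0,"rx":0,"ry":0,"rz":0,"hand":0.036},{"dx":0,"dy":0,"dz":0,"rx":0,"ry":0,"rz":0,"hand":0.036}]'
```

```text
clock: 7.27
position: [0.4998, 0.0486, 0.1283]
ee_rot: [0.001, 0.726, 0.687, 0.002]
contact_force: [-1.4, 1.2, 14.3]
width: 0.0122
gripper_force: 45.6
clock: 7.6
position: [0.4978, 0.0483, 0.1254]
ee_rot: [-0.0, 0.726, 0.687, -0.0]
contact_force: [-0.1, -0.1, -1.0]
width: 0.036
gripper_force: 0.0
```

```bash
python3 -m pendant '[{"dx":0,"dy":0,"dz":-0.01,"rx":0,"ry":0,"rz":0,"hand":0.036},{"dx":0,"dy":0,"dz":-0.02,"rx":0,"ry":0,"rz":0,"hand":0.036},{"dx":0,"dy":0,"dz":-0.03,"rx":0,"ry":0,"rz":0,"hand":0.036},{"dx":0,"dy":0,"dz":-0.03,"rx":0,"ry":0,"rz":0,"hand":0.065},{"dx":0,"dy":0,"dz":-0.03,"rx":0,"ry":0,"rz":0,"hand":0.065},{"dx":-0.019,"dy":0.0054,"dz":-0.01,"rx":0,"ry":0,"rz":0,"hand":0.065},{"dx":-0.019,"dy":0.0054,"dz":0,"rx":0,"ry":0,"rz":0,"hand":0.065},{"dx":-0.019,"dy":0.0054,"dz":0,"rx":0,"ry":0,"rz":0,"hand":0.065},{"dx":0,"dy":0,"dz":0,"rx":0,"ry":0,"rz":0,"hand":0.065},{"dx":0,"dy":0,"dz":0,"rx":0,"ry":0,"rz":0,"hand":0.065},{"dx":0,"dy":0,"dz":0,"rx":0,"ry":0,"rz":0,"hand":0.065}]'
python3 - <<'E'
from h import *
s=manip.get_state(); im=manip.get_image("wrist"); im["state"]=s
np.save("pics/w5.npy",im,allow_pickle=True); print(s["position"],s["qpos"])
a=im["frame"][130:380,180:480,::-1]
cv2.imwrite("pics/w5.png",cv2.resize(a,None,fx=2.4,fy=2.4,interpolation=cv2.INTER_CUBIC))
E
```

```text
clock: 8.52
position: [0.5108, -0.009, 0.2558]
ee_rot: [-0.001, 0.726, 0.687, 0.0]
contact_force: [0.4, 1.2, -0.3]
width: 0.065
gripper_force: 0.0
[ 0.5108151  -0.00896652  0.25580972] [-1.54459833e-01  1.65661751e-01  1.59197315e+00  9.13671441e-04
  1.38472422e+00 -9.90063192e-02]
```

View pics/w5.png

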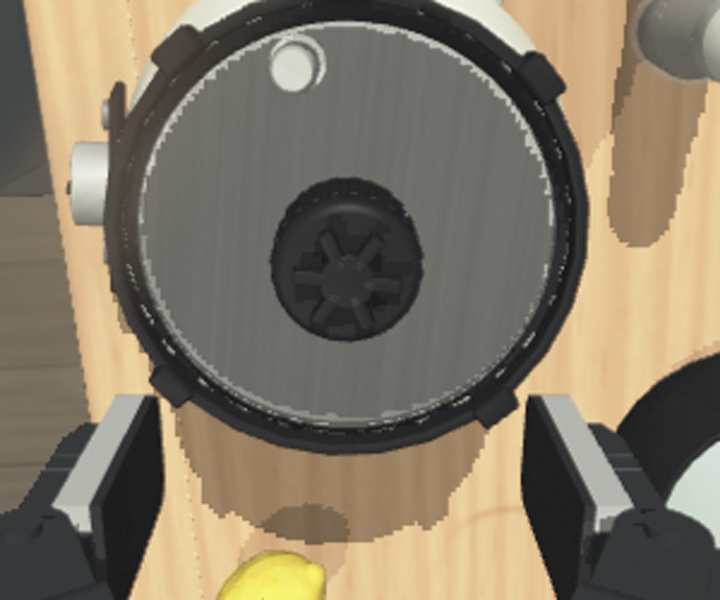

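The pin is seated at crop (293,66) with its collar on the disc. The boss centre is ≈(347,281), the coupling edges are at x=271 and 423, and the disc edges are at x=140/555 and y=22/425.

Run:
```python
from h import *
im=np.load("pics/w5.npy",allow_pickle=True).item(); s=im["state"]; p,M=wristcam(im,s)
T=q2m(s["ee_rot"]); W=lambda u,v:((u+.5)/2.4-.5+180,(v+.5)/2.4-.5+130)
for n,px,z in [("boss",(347,281),.165),("L",(271,262),.155),("R",(423,262),.155),("bot",(347,341),.157),("pintop",(293,66),.154),("dL",(140,222),.119),("dR",(555,222),.119),("dT",(347,22),.119),("dB",(347,425),.119)]:
  h=ray(im,*W(*px),z,p,M); print(n,h,"tool",T.T@(h-s["position"]))
```

```text
boss [ 0.51215335 -0.01108509  0.165     ] tool [-0.0021289   0.00151517  0.0908067 ]
L [ 0.48944634 -0.00711161  0.155     ] tool [ 0.00056636 -0.02137088  0.10082475]
R [ 0.53524954 -0.0096235   0.155     ] tool [0.00060476 0.02450112 0.10079387]
bot [ 0.51101608 -0.03318725  0.157     ] tool [-0.02426785  0.00161379  0.09878519]
pintop [0.5001746 0.0500543 0.154    ] tool [ 0.05823929 -0.01383662  0.10187556]
dL [ 0.4421462 -0.0012751  0.119    ] tool [ 0.00372932 -0.06889806  0.13685987]
dR [ 0.58358799 -0.00903391  0.119     ] tool [0.0038459  0.07275629 0.13676451]
dT [0.51619453 0.06041189 0.119     ] tool [0.06943756 0.00160631 0.13687603]
dB [ 0.50860123 -0.0821059   0.119     ] tool [-0.07328189  0.00194787  0.13673749]
```

```bash
python3 -m pendant '[{"dx":-0.002,"dy":0.0016,"dz":0.02,"rx":0,"ry":0,"rz":0,"hand":0.065},{"dx":0,"dy":0,"dz":0.025,"rx":0,"ry":0,"rz":0,"hand":0.065},{"dx":0,"dy":0,"dz":0.025,"rx":0,"ry":0,"rz":0,"hand":0.065},{"dx":0,"dy":0,"dz":0.025,"rx":0,"ry":0,"rz":0,"hand":0.065},{"dx":0,"dy":0,"dz":0.02,"rx":0,"ry":0,"rz":0,"hand":0.065},{"dx":0,"dy":0,"dz":0.01,"rx":0,"ry":0,"rz":0,"hand":0.065},{"dx":0,"dy":0,"dz":0.003,"rx":0,"ry":0,"rz":0,"hand":0.065},{"dx":0,"dy":0,"dz":0,"rx":0,"ry":0,"rz":0,"hand":0.065}]' && python3 -m pendant '[{"dx":0,"dy":0,"dz":0,"rx":0,"ry":0,"rz":0,"hand":0.03},{"dx":0,"dy":0,"dz":0,"rx":0,"ry":0,"rz":0,"hand":0.03},{"dx":0,"dy":0,"dz":0,"rx":0,"ry":0,"rz":0,"hand":0.03},{"dx":0,"dy":0,"dz":0,"rx":0,"ry":0,"rz":0,"hand":0.03},{"dx":0,"dy":0,"dz":0,"rx":0,"ry":0,"rz":0,"hand":0.03}]' 90; python3 -c "
from h import *
s=manip.get_state();print(s['moment'],s['contact_force'],s['qpos'][5],s['effort'][5])"
```

```text
clock: 9.23
position: [0.5125, -0.011, 0.1275]
ee_rot: [-0.0, 0.726, 0.688, -0.0]
contact_force: [-0.2, -0.2, -0.1]
width: 0.0651
gripper_force: 0.0
clock: 9.65
position: [0.5128, -0.0115, 0.1296]
ee_rot: [0.0, 0.726, 0.687, 0.001]
contact_force: [-3.0, 0.6, 5.6]
width: 0.0435
gripper_force: 90.5
[ 0.07202008  0.53110558 -0.0282055 ] [-2.99940876  0.6361225   5.55649982] -0.1030773612596723 0.015131455147638917
```

```bash
P='from h import *
s=manip.get_state();print("M",s["moment"],"j6",np.degrees(s["qpos"][5]),s["effort"][5])'
python3 -m pendant '[{"dx":0,"dy":0,"dz":0,"rx":0,"ry":0,"rz":-3,"hand":0.03},{"dx":0,"dy":0,"dz":0,"rx":0,"ry":0,"rz":-3,"hand":0.03},{"dx":0,"dy":0,"dz":0,"rx":0,"ry":0,"rz":-3,"hand":0.03}]'; python3 -c "$P"; python3 -m pendant '[{"dx":0,"dy":0,"dz":0,"rx":0,"ry":0,"rz":-3,"hand":0.03},{"dx":0,"dy":0,"dz":0,"rx":0,"ry":0,"rz":-3,"hand":0.03}]'; python3 -c "$P"
```

```text
clock: 9.9
position: [0.513, -0.0112, 0.1295]
ee_rot: [0.0, 0.67, 0.743, 0.001]
contact_force: [-1.8, 2.5, 4.4]
width: 0.0434
gripper_force: 90.7
M [ 0.26984828  0.360539   -0.34979448] j6 -15.009370218078372 0.2032557874917984
clock: 10.07
position: [0.5131, -0.0109, 0.1295]
ee_rot: [0.0, 0.631, 0.776, 0.001]
contact_force: [-2.1, 2.0, 4.9]
width: 0.0435
gripper_force: 91.9
M [ 0.18851909  0.46500814 -1.29524704] j6 -20.897976251071032 -0.8042142167687416
```

The torque climbed to 1.3 N m at about 15°, which is a dead stop. The thread must be left-handed, so I'll reverse.

```bash
P='from h import *
s=manip.get_state();print("M",s["moment"],"j6",np.degrees(s["qpos"][5]))'
python3 -m pendant '[{"dx":0,"dy":0,"dz":0,"rx":0,"ry":0,"rz":5,"hand":0.03},{"dx":0,"dy":0,"dz":0,"rx":0,"ry":0,"rz":5,"hand":0.03},{"dx":0,"dy":0,"dz":0,"rx":0,"ry":0,"rz":5,"hand":0.03}]'; python3 -c "$P"; python3 -m pendant '[{"dx":0,"dy":0,"dz":0,"rx":0,"ry":0,"rz":5,"hand":0.03},{"dx":0,"dy":0,"dz":0,"rx":0,"ry":0,"rz":5,"hand":0.03},{"dx":0,"dy":0,"dz":0,"rx":0,"ry":0,"rz":5,"hand":0.03},{"dx":0,"dy":0,"dz":0,"rx":0,"ry":0,"rz":5,"hand":0.03}]'; python3 -c "$P"; python3 -m pendant '[{"dx":0,"dy":0,"dz":0,"rx":0,"ry":0,"rz":5,"hand":0.03},{"dx":0,"dy":0,"dz":0,"rx":0,"ry":0,"rz":5,"hand":0.03},{"dx":0,"dy":0,"dz":0,"rx":0,"ry":0,"rz":5,"hand":0.03},{"dx":0,"dy":0,"dz":0,"rx":0,"ry":0,"rz":5,"hand":0.03}]'; python3 -c "$P"
```

```text
clock: 10.32
position: [0.5132, -0.0116, 0.1295]
ee_rot: [0.001, 0.728, 0.686, 0.001]
contact_force: [-1.5, -1.2, 5.3]
width: 0.0435
gripper_force: 90.7
M [-0.01797424  0.35689686  0.21168674] j6 -5.685252815239828
clock: 10.65
position: [0.5136, -0.0123, 0.1304]
ee_rot: [0.002, 0.836, 0.549, 0.001]
contact_force: [-2.4, -1.5, 10.2]
width: 0.0433
gripper_force: 91.4
M [-0.16986856  0.57304514  0.17966849] j6 14.318469980595392
clock: 10.98
position: [0.5136, -0.0122, 0.1308]
ee_rot: [0.001, 0.918, 0.396, 0.001]
contact_force: [-2.9, -1.0, 10.0]
width: 0.0435
gripper_force: 91.5
M [-0.16270176  0.66757393  0.1431998 ] j6 34.321399190408904
```

```bash
P='from h import *
s=manip.get_state();print("M",s["moment"],"j6",np.degrees(s["qpos"][5]))'
python3 -m pendant '[{"dx":0,"dy":0,"dz":0,"rx":0,"ry":0,"rz":5,"hand":0.03},{"dx":0,"dy":0,"dz":0,"rx":0,"ry":0,"rz":5,"hand":0.03},{"dx":0,"dy":0,"dz":0,"rx":0,"ry":0,"rz":5,"hand":0.03},{"dx":0,"dy":0,"dz":0,"rx":0,"ry":0,"rz":5,"hand":0.03},{"dx":0,"dy":0,"dz":0,"rx":0,"ry":0,"rz":5,"hand":0.03},{"dx":0,"dy":0,"dz":0,"rx":0,"ry":0,"rz":5,"hand":0.03},{"dx":0,"dy":0,"dz":0,"rx":0,"ry":0,"rz":5,"hand":0.03},{"dx":0,"dy":0,"dz":0,"rx":0,"ry":0,"rz":5,"hand":0.03},{"dx":0,"dy":0,"dz":0,"rx":0,"ry":0,"rz":5,"hand":0.03},{"dx":0,"dy":0,"dz":0,"rx":0,"ry":0,"rz":5,"hand":0.03},{"dx":0,"dy":0,"dz":0,"rx":0,"ry":0,"rz":5,"hand":0.03},{"dx":0,"dy":0,"dz":0,"rx":0,"ry":0,"rz":5,"hand":0.03}]'; python3 -c "$P"; python3 -m pendant '[{"dx":0,"dy":0,"dz":0,"rx":0,"ry":0,"rz":5,"hand":0.03},{"dx":0,"dy":0,"dz":0,"rx":0,"ry":0,"rz":0,"hand":0.03}]'; python3 -c "$P"; python3 -m pendant '[{"dx":0,"dy":0,"dz":-0.003,"rx":0,"ry":0,"rz":0,"hand":0.03},{"dx":0,"dy":0,"dz":-0.003,"rx":0,"ry":0,"rz":0,"hand":0.03},{"dx":0,"dy":0,"dz":0,"rx":0,"ry":0,"rz":0,"hand":0.03}]'
```

```text
clock: 11.98
position: [0.5135, -0.0122, 0.1307]
ee_rot: [0.001, 0.993, -0.116, 0.002]
contact_force: [-4.3, -1.6, 10.6]
width: 0.043
gripper_force: 91.5
M [-0.09624788  0.62719105  0.13603887] j6 94.319147955482
clock: 12.15
position: [0.5136, -0.0121, 0.1308]
ee_rot: [0.0, 0.987, -0.159, 0.002]
contact_force: [-3.3, -0.5, 10.1]
width: 0.0432
gripper_force: 91.6
M [-0.08514101  0.64801133  0.07474777] j6 99.25176642510074
clock: 12.4
position: [0.5135, -0.0117, 0.135]
ee_rot: [-0.0, 0.987, -0.158, 0.001]
contact_force: [0.5, 0.2, -0.5]
width: 0.0432
gripper_force: 91.3
```

```bash
python3 -m pendant '[{"dx":0,"dy":0,"dz":-0.006,"rx":0,"ry":0,"rz":0,"hand":0.03},{"dx":0,"dy":0,"dz":-0.01,"rx":0,"ry":0,"rz":0,"hand":0.03},{"dx":0,"dy":0,"dz":-0.01,"rx":0,"ry":0,"rz":0,"hand":0.03},{"dx":0,"dy":0,"dz":-0.015,"rx":0,"ry":0,"rz":0,"hand":0.03},{"dx":0,"dy":0,"dz":-0.015,"rx":0,"ry":0,"rz":0,"hand":0.03},{"dx":0,"dy":0,"dz":-0.015,"rx":0,"ry":0,"rz":0,"hand":0.03},{"dx":0,"dy":0,"dz":-0.015,"rx":0,"ry":0,"rz":0,"hand":0.03},{"dx":0,"dy":0,"dz":-0.005,"rx":0,"ry":0,"rz":0,"hand":0.03},{"dx":0,"dy":0,"dz":0,"rx":0,"ry":0,"rz":0,"hand":0.03},{"dx":0,"dy":0,"dz":0,"rx":0,"ry":0,"rz":0,"hand":0.03},{"dx":0,"dy":0,"dz":0,"rx":0,"ry":0,"rz":0,"hand":0.03},{"dx":0,"dy":0,"dz":0,"rx":0,"ry":0,"rz":0,"hand":0.03}]'
python3 - <<'E'
from h import *
im=manip.get_image("scene")
cv2.imwrite("pics/end.png",cv2.resize(im["frame"][100:400,200:500,::-1],None,fx=2,fy=2))
E
```

```text
clock: 13.4
position: [0.512, -0.0115, 0.2238]
ee_rot: [-0.0, 0.987, -0.158, -0.001]
contact_force: [0.4, -1.2, -1.2]
width: 0.0434
gripper_force: 91.4
```

View pics/end.png

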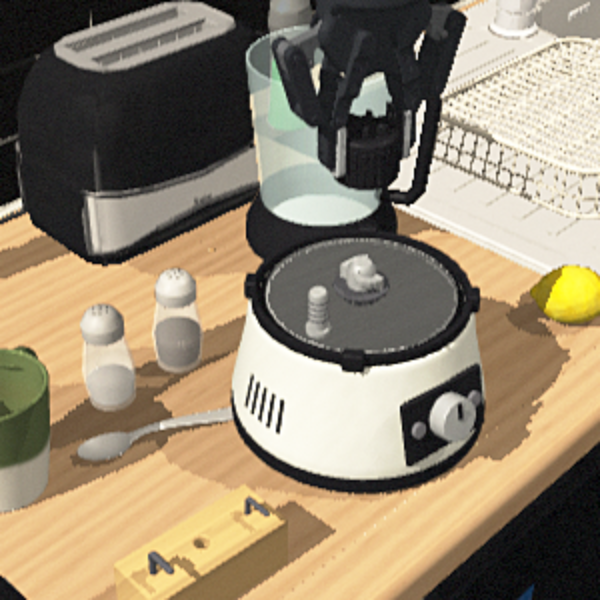

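The coupling is upright in the gripper at (370,160), above the bare stub at (362,280). The pin is still seated at (317,310), and the shakers, mug and jug haven't moved.

```bash
python3 -c "
from rig import manip
print(manip.sign_off())"
```

```text
the job is handed in; nothing more can be done
None
```

The coupling is off (its thread is left-handed) and held upright in the gripper, rim about 10 cm above the drive disc, with the lock pin still seated and the jug, mug and shakers untouched; the job is handed in at about 13.5 s, but sign-off returned no verdict.

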